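Charge the parts tumbler with ceramic media

ROBOT

A 6-joint arm with a two-finger parallel gripper is mounted at the origin on the work surface. World frame = base frame: x ahead of the robot, y to its left, z up, the work surface at z = 0. Lengths are in m, angles in degrees, forces in N, time in s.
With the tool pointing down it reaches from about 0.325 to 0.85 m from the base axis. Payload 15.5 kg.
Tool frame: the origin (TCP) lies midway between the tips of the shut fingers; the grasp point (between the pads) lies 19 mm behind it; z points along the fingers, y is the line along which they close (so a half turn about z gives the same grasp; the last joint's range is limited). The gripper opens to 91 mm and grips with 3 to 60 N. Pads are 32 mm wide; open, the fingers measure 118 mm over their backs; the gripper's body (76 mm by 178 mm) begins 60 mm behind the grasp point.
Start: joints at [61.45, 28.281, 77.091, -0, 74.628, -5.472], TCP at [0.245, 0.575, 0.214] pointing down, gripper open.
Joint ranges: [-166.48, 166.48], [-47.26, 123.95], [12.59, 153.08], [-70.14, 250.14], [6.76, 159.57], [-176.63, 176.63]. Speed limits (degrees/s): [108.29, 108.29, 147.25, 172.46, 172.46, 172.46].

INTERFACE

Orientations are given as a 3x3 rotation matrix whose columns are the frame's x, y, z axes.
In Python, from bench import ctrl gives the robot as it stands. The module is installed in compiled form; this text tells all that it offers. Calls block until the motion is done:
- ctrl.goto(position, orientation): joint-space move of the TCP to a pose.
- ctrl.move_l(position, vel=0.15, ori=None, contact_N=None): straight line of the TCP; ori=None keeps the orientation; vel is the mean speed in m/s. With contact_N (N) it stops when the force on the tool has changed by that much, and returns True; else False.
- ctrl.movej(angles): joint-space move.
- ctrl.command_gripper(opening): opening from 0.0 (shut) to 1.0 (fully open); the grip force is fixed at half the most; returns when the fingers have stopped.
- ctrl.sleep(seconds).
- ctrl.ik(position, orientation): joint angles nearest the present ones, or None.
- ctrl.read_camera(name): name is "scene" or "top"; returns the picture (420x560x3 uint8, blue, green, red); there is no depth.
- ctrl.camera_params(name): a dict with "fx", "fy", "cx", "cy" (pixels), "pose" (4x4, takes a point from camera to world coordinates). Camera axes: x right, y up, looking along -z (the intrinsics and any distortion apply to the point x, -y, -z); pixel columns grow to the right and rows downward; lengths in m; the calibration is good to about 2 mm. A picture is of the moment at which its call begins. camera_params takes no time and is no camera call.
A pose or a line that the arm cannot do raises ctrl.MotionError and nothing moves.
- ctrl.sign_off(): hands the job in; it is judged then, once.
Readings, each from a call of its own:
- ctrl.current_t(): time.
- ctrl.current_q(): joint angles.
- ctrl.current_dq(): joint speeds.
- ctrl.current_effort(): joint torques, N m.
- ctrl.current_tool_pos(): TCP position.
- ctrl.current_eef_rot(): TCP orientation.
- ctrl.current_contact_force(): force on the tool from outside, world axes, zero at the start.
- ctrl.current_wrist_torque(): the same for the moment, N m.
- ctrl.current_grip_width(): opening from 0.0 (shut) to 1.0 (fully open).
- ctrl.current_grasp_force(): force on a finger pad.
Only numpy, scipy, OpenCV 4.12 (cv2) and the standard library are available. Lean on these libraries where they do the work, as an engineer would, in place of code of your own. Each camera call takes 0.05 s, during which the arm holds its last target. There are 200 camera calls.

TASK

Slide the tumbler's cover fully open, then use the scoop to move every ceramic ball from the blue tray into the tub; do not pick balls out of the tray with the fingers, though a ball spilt elsewhere may be picked up by hand. When all are in, push the cover shut until it clicks home, and leave the scoop standing upright wholly on its rubber mat. Leave the paint can, oil bottle and tape roll where they are.

Things in the scene. Friction and masses are not known exactly. Their poses are not given: they have to be found in the camera images.
- tumbler: Red parts tumbler fixed to the bench, 260 (x) x 160 x 120 mm high. Origin: centre of its underside; +x away from the robot. Near half (x -130 to 0 mm): closed motor housing, top at 105 mm. Far half: open tub, inside x 0 to 122 mm, y -70 to 70 mm, floor at 30 mm, rim at 105 mm. Two rails (top at 120 mm) run along x at y = +-79.5 mm.
- tub_floor (a point): Centre of the tub's inner floor, in the tumbler's axes (tumbler x 61 mm, z 30 mm).
- cover (a joint): Tumbler's steel sliding cover, 143 x 148 x 6 mm, top at 118 mm. Value in m: 0 = closed over the tub (it spans tumbler x -15 to 128 mm), 0.115 = fully open, end stop, slid to the tumbler's -x (to the robot) over the housing. Drags with about 1 N; between 15 and 8 mm before closed a sprung ball resists with about 6 N, then the cover snaps home (under 2 mm) and stays. Starts part open.
- cover_knob (a point): Middle of the black upright round knob on the cover: 24 mm diameter, 35 mm tall (its top is 153 mm over the bench, this point 135 mm). It moves with the cover; tumbler x = 30 mm - joint value, y = 0.
- tray: Blue plastic tray like a paint-roller tray, fixed, x -125 to 135 mm, 98 (y) x 55 mm, 90 mm wide inside. Origin on its underside; +x away from the robot. Floor along x: flat at z = 4 mm from x = -79 to 37 mm (the balls start here), rising at 16 deg from there to x = 131 mm (z 31 mm), and rising at 35 deg from x = -79 to -123 mm (z 35 mm; near end wall 68 mm high). Balls roll back to the flat part.
- scoop: Loose aluminium scoop, 0.16 kg, yellow handle over its pan. Origin: on the pan's underside, z up, open nose to -x (roughly to the robot). Pan x -38 to 15 mm, 80 mm wide (inside 76), sides 32 mm high (11 mm before x -12), back wall 42 mm, floor 3 mm, thinning to 1.2 mm at the lip. Holds 6 to 8 balls; carry it level or nose up to 20 deg and smoothly; they roll out at 45 to 50 deg nose down.
- scoop_grip (a point): Grip point on the scoop's yellow handle, 82 mm above the pan's underside at scoop x = -6 mm. The handle is an upright plate across the scoop: 14 mm thick (along the scoop's x), 44 mm wide (y), from 56 to 100 mm height, clear on both faces; grip it from above across its thickness, firmly. A flat arm at 50 to 56 mm height joins it to the back wall.
- scoop_nose (a point): Middle of the scoop's front lip, scoop frame (-38, 0, 1) mm.
- mat: Black rubber mat fixed to the bench, 170 x 170 x 4 mm: the scoop's place. Origin: centre of its underside. Mat and tumbler lie on either side of the tray; which side varies.
- ball1: Terracotta-coloured ceramic tumbling ball, 24 mm diameter, 17 g, loose; origin at its centre. It rolls a little and soon stops. 8 to 12 of the balls are present (None: absent).
- ball2: Terracotta-coloured ceramic tumbling ball, 24 mm diameter, 17 g, loose; origin at its centre. It rolls a little and soon stops. 8 to 12 of the balls are present (None: absent).
- ball3: Terracotta-coloured ceramic tumbling ball, 24 mm diameter, 17 g, loose; origin at its centre. It rolls a little and soon stops. 8 to 12 of the balls are present (None: absent).
- ball4: Terracotta-coloured ceramic tumbling ball, 24 mm diameter, 17 g, loose; origin at its centre. It rolls a little and soon stops. 8 to 12 of the balls are present (None: absent).
- ball5: Terracotta-coloured ceramic tumbling ball, 24 mm diameter, 17 g, loose; origin at its centre. It rolls a little and soon stops. 8 to 12 of the balls are present (None: absent).
- ball6: Terracotta-coloured ceramic tumbling ball, 24 mm diameter, 17 g, loose; origin at its centre. It rolls a little and soon stops. 8 to 12 of the balls are present (None: absent).
- ball7: Terracotta-coloured ceramic tumbling ball, 24 mm diameter, 17 g, loose; origin at its centre. It rolls a little and soon stops. 8 to 12 of the balls are present (None: absent).
- ball8: Terracotta-coloured ceramic tumbling ball, 24 mm diameter, 17 g, loose; origin at its centre. It rolls a little and soon stops. 8 to 12 of the balls are present (None: absent).
- ball9: Terracotta-coloured ceramic tumbling ball, 24 mm diameter, 17 g, loose; origin at its centre. It rolls a little and soon stops. 8 to 12 of the balls are present (None: absent).
- ball10: Terracotta-coloured ceramic tumbling ball, 24 mm diameter, 17 g, loose; origin at its centre. It rolls a little and soon stops. 8 to 12 of the balls are present (None: absent).
- ball11: Terracotta-coloured ceramic tumbling ball, 24 mm diameter, 17 g, loose; origin at its centre. It rolls a little and soon stops. 8 to 12 of the balls are present (None: absent).
- ball12: Terracotta-coloured ceramic tumbling ball, 24 mm diameter, 17 g, loose; origin at its centre. It rolls a little and soon stops. 8 to 12 of the balls are present (None: absent).
- paint_can: Bystander: paint can, 101 mm diameter, 110 mm tall, origin under its centre.
- oil_bottle: Bystander: blue oil bottle, 70 mm diameter, 190 mm tall, origin under its centre.
- tape_roll: Bystander: roll of tape, 80 mm diameter, 25 mm tall, lying flat, origin under its centre.

How it is judged (in metres and radians):
On the way, in this order (a step that is already met when the one before it is completed fails the run):
1. the cover is slid fully open (joint above 0.105) (value of joint cover above 0.105 m), for 0.2 s.
2. at least one ball lies in the scoop, lifted more than 70 mm above the bench (((x of ball1 in the frame of scoop between -0.036 and 0.015 m and y of ball1 in the frame of scoop between -0.04 and 0.04 m and z of ball1 in the frame of scoop between 0.005 and 0.06 m) or (x of ball2 in the frame of scoop between -0.036 and 0.015 m and y of ball2 in the frame of scoop between -0.04 and 0.04 m and z of ball2 in the frame of scoop between 0.005 and 0.06 m) or (x of ball3 in the frame of scoop between -0.036 and 0.015 m and y of ball3 in the frame of scoop between -0.04 and 0.04 m and z of ball3 in the frame of scoop between 0.005 and 0.06 m) or (x of ball4 in the frame of scoop between -0.036 and 0.015 m and y of ball4 in the frame of scoop between -0.04 and 0.04 m and z of ball4 in the frame of scoop between 0.005 and 0.06 m) or (x of ball5 in the frame of scoop between -0.036 and 0.015 m and y of ball5 in the frame of scoop between -0.04 and 0.04 m and z of ball5 in the frame of scoop between 0.005 and 0.06 m) or (x of ball6 in the frame of scoop between -0.036 and 0.015 m and y of ball6 in the frame of scoop between -0.04 and 0.04 m and z of ball6 in the frame of scoop between 0.005 and 0.06 m) or (x of ball7 in the frame of scoop between -0.036 and 0.015 m and y of ball7 in the frame of scoop between -0.04 and 0.04 m and z of ball7 in the frame of scoop between 0.005 and 0.06 m) or (x of ball8 in the frame of scoop between -0.036 and 0.015 m and y of ball8 in the frame of scoop between -0.04 and 0.04 m and z of ball8 in the frame of scoop between 0.005 and 0.06 m) or (x of ball9 in the frame of scoop between -0.036 and 0.015 m and y of ball9 in the frame of scoop between -0.04 and 0.04 m and z of ball9 in the frame of scoop between 0.005 and 0.06 m) or (x of ball10 in the frame of scoop between -0.036 and 0.015 m and y of ball10 in the frame of scoop between -0.04 and 0.04 m and z of ball10 in the frame of scoop between 0.005 and 0.06 m) or (x of ball11 in the frame of scoop between -0.036 and 0.015 m and y of ball11 in the frame of scoop between -0.04 and 0.04 m and z of ball11 in the frame of scoop between 0.005 and 0.06 m) or (x of ball12 in the frame of scoop between -0.036 and 0.015 m and y of ball12 in the frame of scoop between -0.04 and 0.04 m and z of ball12 in the frame of scoop between 0.005 and 0.06 m)) and height (world z) of scoop above 0.07 m), for 0.2 s.
3. every ball is in the tub while the cover is still open (x of ball1 in the frame of tub_floor between -0.062 and 0.062 m and y of ball1 in the frame of tub_floor between -0.072 and 0.072 m and z of ball1 in the frame of tub_floor between 0 and 0.065 m and x of ball2 in the frame of tub_floor between -0.062 and 0.062 m and y of ball2 in the frame of tub_floor between -0.072 and 0.072 m and z of ball2 in the frame of tub_floor between 0 and 0.065 m and x of ball3 in the frame of tub_floor between -0.062 and 0.062 m and y of ball3 in the frame of tub_floor between -0.072 and 0.072 m and z of ball3 in the frame of tub_floor between 0 and 0.065 m and x of ball4 in the frame of tub_floor between -0.062 and 0.062 m and y of ball4 in the frame of tub_floor between -0.072 and 0.072 m and z of ball4 in the frame of tub_floor between 0 and 0.065 m and x of ball5 in the frame of tub_floor between -0.062 and 0.062 m and y of ball5 in the frame of tub_floor between -0.072 and 0.072 m and z of ball5 in the frame of tub_floor between 0 and 0.065 m and x of ball6 in the frame of tub_floor between -0.062 and 0.062 m and y of ball6 in the frame of tub_floor between -0.072 and 0.072 m and z of ball6 in the frame of tub_floor between 0 and 0.065 m and x of ball7 in the frame of tub_floor between -0.062 and 0.062 m and y of ball7 in the frame of tub_floor between -0.072 and 0.072 m and z of ball7 in the frame of tub_floor between 0 and 0.065 m and x of ball8 in the frame of tub_floor between -0.062 and 0.062 m and y of ball8 in the frame of tub_floor between -0.072 and 0.072 m and z of ball8 in the frame of tub_floor between 0 and 0.065 m and x of ball9 in the frame of tub_floor between -0.062 and 0.062 m and y of ball9 in the frame of tub_floor between -0.072 and 0.072 m and z of ball9 in the frame of tub_floor between 0 and 0.065 m and x of ball10 in the frame of tub_floor between -0.062 and 0.062 m and y of ball10 in the frame of tub_floor between -0.072 and 0.072 m and z of ball10 in the frame of tub_floor between 0 and 0.065 m and x of ball11 in the frame of tub_floor between -0.062 and 0.062 m and y of ball11 in the frame of tub_floor between -0.072 and 0.072 m and z of ball11 in the frame of tub_floor between 0 and 0.065 m and x of ball12 in the frame of tub_floor between -0.062 and 0.062 m and y of ball12 in the frame of tub_floor between -0.072 and 0.072 m and z of ball12 in the frame of tub_floor between 0 and 0.065 m and value of joint cover above 0.08 m), for 0.2 s.
4. the cover is clicked shut (value of joint cover below 0.004 m), for 0.2 s.
At the end, for the whole second after the job is handed in: All balls that are present lie in the tub (within its walls, at most 65 mm above its floor), the cover is clicked shut (under 4 mm from closed), and the scoop stands upright (within 0.12 rad) and at rest on the mat, its origin within 46 mm of the mat's centre along each of the mat's axes (x of ball1 in the frame of tub_floor between -0.062 and 0.062 m and y of ball1 in the frame of tub_floor between -0.072 and 0.072 m and z of ball1 in the frame of tub_floor between 0 and 0.065 m and x of ball2 in the frame of tub_floor between -0.062 and 0.062 m and y of ball2 in the frame of tub_floor between -0.072 and 0.072 m and z of ball2 in the frame of tub_floor between 0 and 0.065 m and x of ball3 in the frame of tub_floor between -0.062 and 0.062 m and y of ball3 in the frame of tub_floor between -0.072 and 0.072 m and z of ball3 in the frame of tub_floor between 0 and 0.065 m and x of ball4 in the frame of tub_floor between -0.062 and 0.062 m and y of ball4 in the frame of tub_floor between -0.072 and 0.072 m and z of ball4 in the frame of tub_floor between 0 and 0.065 m and x of ball5 in the frame of tub_floor between -0.062 and 0.062 m and y of ball5 in the frame of tub_floor between -0.072 and 0.072 m and z of ball5 in the frame of tub_floor between 0 and 0.065 m and x of ball6 in the frame of tub_floor between -0.062 and 0.062 m and y of ball6 in the frame of tub_floor between -0.072 and 0.072 m and z of ball6 in the frame of tub_floor between 0 and 0.065 m and x of ball7 in the frame of tub_floor between -0.062 and 0.062 m and y of ball7 in the frame of tub_floor between -0.072 and 0.072 m and z of ball7 in the frame of tub_floor between 0 and 0.065 m and x of ball8 in the frame of tub_floor between -0.062 and 0.062 m and y of ball8 in the frame of tub_floor between -0.072 and 0.072 m and z of ball8 in the frame of tub_floor between 0 and 0.065 m and x of ball9 in the frame of tub_floor between -0.062 and 0.062 m and y of ball9 in the frame of tub_floor between -0.072 and 0.072 m and z of ball9 in the frame of tub_floor between 0 and 0.065 m and x of ball10 in the frame of tub_floor between -0.062 and 0.062 m and y of ball10 in the frame of tub_floor between -0.072 and 0.072 m and z of ball10 in the frame of tub_floor between 0 and 0.065 m and x of ball11 in the frame of tub_floor between -0.062 and 0.062 m and y of ball11 in the frame of tub_floor between -0.072 and 0.072 m and z of ball11 in the frame of tub_floor between 0 and 0.065 m and x of ball12 in the frame of tub_floor between -0.062 and 0.062 m and y of ball12 in the frame of tub_floor between -0.072 and 0.072 m and z of ball12 in the frame of tub_floor between 0 and 0.065 m and x of scoop in the frame of mat between -0.046 and 0.046 m and y of scoop in the frame of mat between -0.046 and 0.046 m and angle between scoop's own z axis and vertical below 0.12 rad and z of scoop in the frame of mat below 0.01 m and linear speed of scoop below 0.02 m/s and value of joint cover below 0.004 m); the robot touches nothing.
It fails at once if the fingers take hold of a ball that is in the tray (over 1 N) ((contact force between the fingers and ball1 above 1 N and (x of ball1 in the frame of tray between -0.115 and 0.131 m and y of ball1 in the frame of tray between -0.045 and 0.045 m and z of ball1 in the frame of tray between 0 and 0.055 m)) or (contact force between the fingers and ball2 above 1 N and (x of ball2 in the frame of tray between -0.115 and 0.131 m and y of ball2 in the frame of tray between -0.045 and 0.045 m and z of ball2 in the frame of tray between 0 and 0.055 m)) or (contact force between the fingers and ball3 above 1 N and (x of ball3 in the frame of tray between -0.115 and 0.131 m and y of ball3 in the frame of tray between -0.045 and 0.045 m and z of ball3 in the frame of tray between 0 and 0.055 m)) or (contact force between the fingers and ball4 above 1 N and (x of ball4 in the frame of tray between -0.115 and 0.131 m and y of ball4 in the frame of tray between -0.045 and 0.045 m and z of ball4 in the frame of tray between 0 and 0.055 m)) or (contact force between the fingers and ball5 above 1 N and (x of ball5 in the frame of tray between -0.115 and 0.131 m and y of ball5 in the frame of tray between -0.045 and 0.045 m and z of ball5 in the frame of tray between 0 and 0.055 m)) or (contact force between the fingers and ball6 above 1 N and (x of ball6 in the frame of tray between -0.115 and 0.131 m and y of ball6 in the frame of tray between -0.045 and 0.045 m and z of ball6 in the frame of tray between 0 and 0.055 m)) or (contact force between the fingers and ball7 above 1 N and (x of ball7 in the frame of tray between -0.115 and 0.131 m and y of ball7 in the frame of tray between -0.045 and 0.045 m and z of ball7 in the frame of tray between 0 and 0.055 m)) or (contact force between the fingers and ball8 above 1 N and (x of ball8 in the frame of tray between -0.115 and 0.131 m and y of ball8 in the frame of tray between -0.045 and 0.045 m and z of ball8 in the frame of tray between 0 and 0.055 m)) or (contact force between the fingers and ball9 above 1 N and (x of ball9 in the frame of tray between -0.115 and 0.131 m and y of ball9 in the frame of tray between -0.045 and 0.045 m and z of ball9 in the frame of tray between 0 and 0.055 m)) or (contact force between the fingers and ball10 above 1 N and (x of ball10 in the frame of tray between -0.115 and 0.131 m and y of ball10 in the frame of tray between -0.045 and 0.045 m and z of ball10 in the frame of tray between 0 and 0.055 m)) or (contact force between the fingers and ball11 above 1 N and (x of ball11 in the frame of tray between -0.115 and 0.131 m and y of ball11 in the frame of tray between -0.045 and 0.045 m and z of ball11 in the frame of tray between 0 and 0.055 m)) or (contact force between the fingers and ball12 above 1 N and (x of ball12 in the frame of tray between -0.115 and 0.131 m and y of ball12 in the frame of tray between -0.045 and 0.045 m and z of ball12 in the frame of tray between 0 and 0.055 m))).
It fails at once if a bystander is moved more than 30 mm (distance of any of paint_can, oil_bottle, tape_roll from where it was at the start of the episode above 0.03 m).
Of ball3, ball4, ball5, ball6, ball7, ball8, ball9, ball10, ball11, ball12 only 6 to 10 are there at a start; the rules pass over those that are not, and their reading is None.
At some moment in a run one of scoop, ball2 may be knocked a few centimetres aside while the robot is not near it.
It also fails if it takes over 210 s, if anything falls off the work surface, if the arm or the gripper's body presses on something with over 40 N, if the wrist force passes 120 N, or if a joint passes its speed limit or range.

## Working session

There is one attempt and no reset: what is moved stays moved. The work goes in short steps, each a Python script; the robot and the scene stay as the last script left them, time stands still between calls to the robot, and variables do not carry over. Pictures are saved under pics/ and viewed, at most 14 in all, crops included, and the job is handed in when it is done.

```bash
mkdir -p pics
python3 - <<'E'
from bench import ctrl
import cv2
for n in("scene","top"):
    cv2.imwrite(f"pics/{n}0.png",ctrl.read_camera(n)); p=ctrl.camera_params(n); print(n,{k:(v.round(4).tolist() if hasattr(v,'round') and k=='pose' else v) for k,v in p.items()})
print(ctrl.current_t(),ctrl.current_eef_rot())
E
```

```text
scene {'fx': 483.8475475172138, 'fy': 483.8475475172138, 'cx': 275.98105085507177, 'cy': 210.9431034686422, 'pose': [[-0.8568, -0.3465, 0.3819, 1.0845], [0.5153, -0.6029, 0.609, 0.7186], [0.0192, 0.7186, 0.6951, 0.9413], [0.0, 0.0, 0.0, 1.0]]}
top {'fx': 432.9148170134389, 'fy': 432.9148170134389, 'cx': 280.00439890002446, 'cy': 210.55543987001258, 'pose': [[-0.0195, 0.98, -0.1982, 0.4531], [-0.9996, -0.0228, -0.0143, -0.0002], [-0.0185, 0.1979, 0.98, 0.9691], [0.0, 0.0, 0.0, 1.0]]}
0.1 [[-9.19968911e-01  3.91991004e-01 -5.06107741e-04]
 [ 3.91991322e-01  9.19968400e-01 -9.72997040e-04]
 [ 8.41970417e-05 -1.09351687e-03 -9.99999399e-01]]
```

View pics/top0.png

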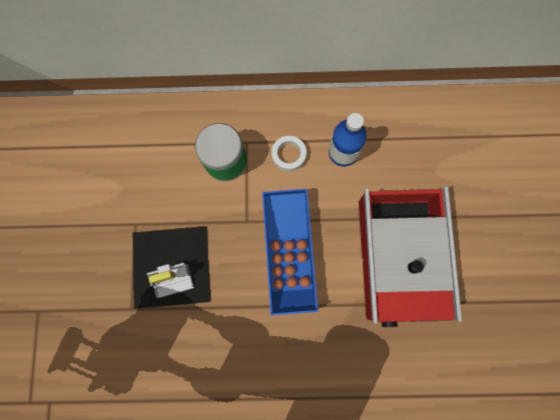

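View pics/scene0.png

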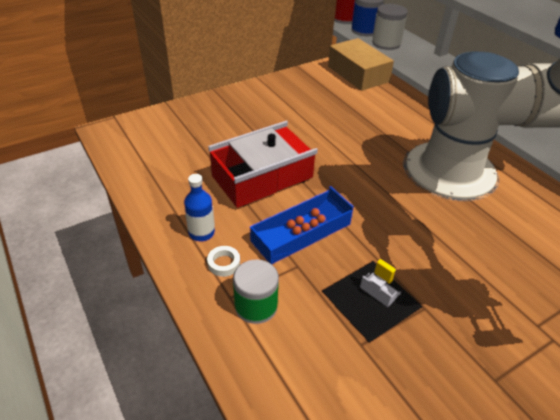

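The top view has world +x up and +y to the left. The mat with the scoop is at about (172,268), the tray at (290,252) holding 11 or so balls, and the tumbler at (412,255) with its knob at (416,267). The can, tape and bottle are beyond the tray. I'll zoom in for precise pixels.

Run:
```python
import cv2
im=cv2.imread("pics/top0.png")
a=cv2.resize(im[180:330,255:465],None,fx=3.8,fy=3.8,interpolation=cv2.INTER_CUBIC)
b=cv2.resize(im[220:315,125:220],None,fx=6,fy=6,interpolation=cv2.INTER_CUBIC)
cv2.imwrite("pics/a.png",a);cv2.imwrite("pics/b.png",b)
```

```text
(no output)
```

View pics/a.png

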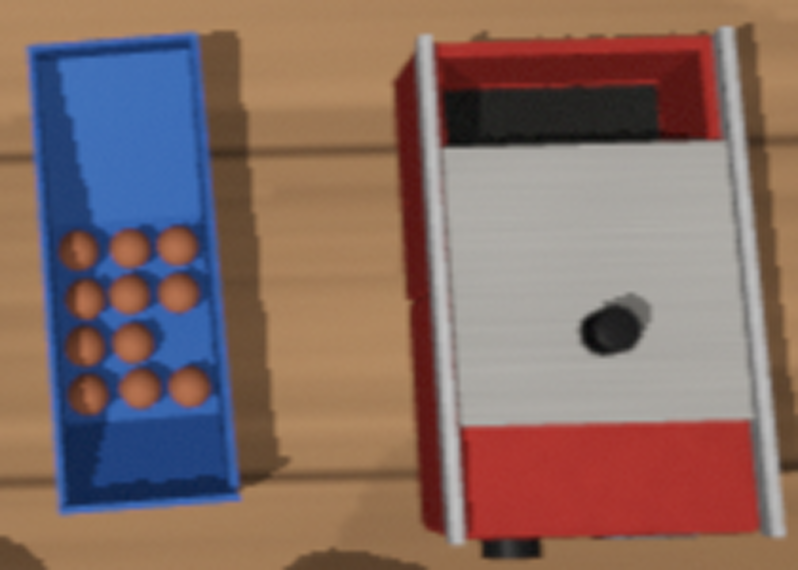

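View pics/b.png

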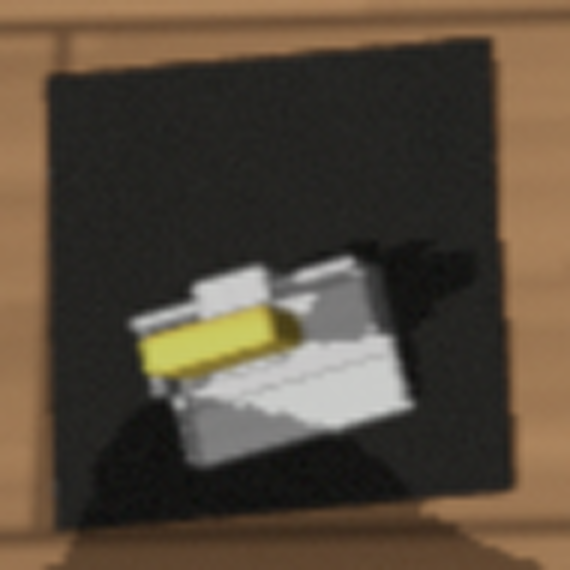

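```bash
cat > h.py <<'E'
import numpy as np, cv2
from scipy.optimize import least_squares
from bench import ctrl
def proj(P,n="top"):
    c=ctrl.camera_params(n);T=np.linalg.inv(c["pose"])
    q=np.atleast_2d(P)@T[:3,:3].T+T[:3,3]
    return np.c_[c["cx"]+c["fx"]*q[:,0]/-q[:,2], c["cy"]+c["fy"]*q[:,1]/q[:,2]]
def unproj(px,z,n="top"):
    c=ctrl.camera_params(n);px=np.atleast_2d(px).astype(float)
    d=np.c_[(px[:,0]-c["cx"])/c["fx"],-(px[:,1]-c["cy"])/c["fy"],-np.ones(len(px))]@c["pose"][:3,:3].T
    o=c["pose"][:3,3]; return o+d*((z-o[2])/d[:,2])[:,None]
def Rz(a): return np.array([[np.cos(a),-np.sin(a),0],[np.sin(a),np.cos(a),0],[0,0,1.]])
def W(p,L): return np.atleast_2d(L)@Rz(p[2]).T+[p[0],p[1],0]
def fit(L,px,x0,n="top"):
    r=least_squares(lambda p:(proj(W(p,L),n)-px).ravel(),x0)
    print(r.x.round(4),np.degrees(r.x[2]).round(2),"rms px",np.sqrt((r.fun**2).mean()).round(2)); return r.x
E
python3 - <<'E'
from h import *
A=lambda l:(np.array(l)+.5)/3.8-.5+[255,180]
B=lambda l:(np.array(l)+.5)/6-.5+[125,220]
m=lambda l:np.array(l)/1000.
for zn in(55,68):tray=fit(m([[135,49,55],[135,-49,55],[-125,49,zn],[-125,-49,zn]]),A([(28,47),(200,33),(60,513),(241,499)]),[.6,0,0])
tum=fit(m([[130,79.5,120],[130,-79.5,120],[-130,79.5,120],[-130,-79.5,120]]),A([(427,36),(727,28),(455,543),(773,536)]),[.6,-.3,0])
mat=fit(m([[85,85,4],[85,-85,4],[-85,-85,4],[-85,85,4]]),B([(48,76),(491,39),(513,488),(57,530)]),[.5,.25,0])
sc=fit(m([[1,22,104],[1,-22,104],[-13,-22,104],[-13,22,104],[15,40,46],[15,-40,46],[-38,40,6],[-38,-40,6]]),B([(139,348),(270,306),(282,346),(153,378),(130,325),(355,258),(203,468),(412,407)]),[.5,.25,0])
k=unproj(A([(611,331)]),.153)[0];print("knob",k,(k-[tum[0],tum[1],0])@Rz(tum[2]))
e=unproj(A([(440,147),(722,140),(460,425),(752,419)]),.118);print(((e-[tum[0],tum[1],0])@Rz(tum[2])).round(4))
b=unproj(A([(78,250),(130,247),(178,245),(85,299),(130,294),(179,293),(85,346),(133,342),(87,394),(139,388),(190,386)]),.016);print(((b-[tray[0],tray[1],0])@Rz(tray[2])).round(3))
# scene check overlay
im=cv2.imread("pics/scene0.png")
def box(p,x0,x1,w,z):
    q=proj(W(p,m([[x0,w,z],[x1,w,z],[x1,-w,z],[x0,-w,z]])),"scene");cv2.polylines(im,[(q*8).round().astype(np.int32)],True,(0,255,0),1,cv2.LINE_AA,3)
box(tray,-125,135,49,55);box(tum,-130,130,79.5,120);box(mat,-85,85,85,4);box(sc,-13,1,22,104);box(sc,-38,15,40,4)
cv2.imwrite("pics/ov.png",cv2.resize(im[110:350,190:440],None,fx=2.4,fy=2.4))
np.savez("pose.npz",tray=tray,tum=tum,mat=mat,sc=sc)
E
```

```text
[ 0.548  -0.0052  0.0547] 3.13 rms px 0.13
[ 0.5483 -0.0051  0.0542] 3.11 rms px 0.19
[ 0.5348 -0.2421 -0.0038] -0.22 rms px 0.33
[0.5278 0.2596 0.0659] 3.77 rms px 0.6
[0.5054 0.2559 0.2693] 15.43 rms px 0.51
knob [ 0.50555683 -0.23861692  0.153     ] [-0.0293055   0.00338013  0.153     ]
[[ 0.0702  0.0749  0.118 ]
 [ 0.0711 -0.0722  0.118 ]
 [-0.073   0.0729  0.118 ]
 [-0.0724 -0.0743  0.118 ]]
[[ 0.021  0.03   0.016]
 [ 0.02  -0.     0.016]
 [ 0.019 -0.028  0.016]
 [-0.008  0.028  0.016]
 [-0.007  0.002  0.016]
 [-0.008 -0.027  0.016]
 [-0.035  0.03   0.016]
 [-0.034  0.002  0.016]
 [-0.062  0.031  0.016]
 [-0.061  0.001  0.016]
 [-0.062 -0.028  0.016]]
```

View pics/ov.png

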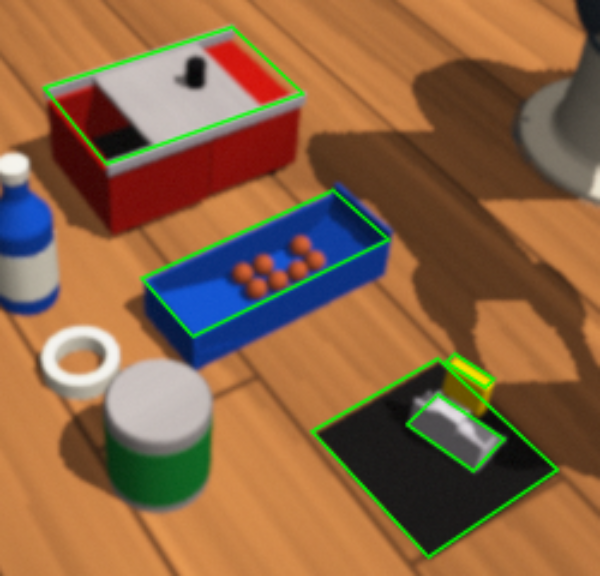

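All eleven balls are in the tray and the fits agree in both views. The cover starts at about 0.058 m. I'll open it first.

```bash
cat >> h.py <<'E'
D=np.load("pose.npz"); tray,tum,mat=D["tray"],D["tum"],D["mat"]
def rot(yaw,nd=0.):
    "tool orientation for scoop yaw (rad), nose-down angle nd (deg)"
    S=Rz(yaw)@cv2.Rodrigues(np.array([0,-np.radians(nd),0]))[0]
    return S,np.c_[np.cross(S[:,0],-S[:,2]),S[:,0],-S[:,2]]
OFF=np.array([-.006,0,.063])   # TCP in scoop frame
def pose(ref,nose,nd=0.,dy=0.):
    "TCP pose putting the scoop lip underside point (x=-38mm,z=0) at `nose` in frame ref"
    S,R=rot(ref[2],nd); return W(ref,nose)[0]+S@(OFF+[.038,0,0]-[0,dy,0]),R
def snap(name,box=None,f=1,cam="top"):
    im=ctrl.read_camera(cam)
    o=im if box is None else im[box[1]:box[3],box[0]:box[2]]
    cv2.imwrite(f"pics/{name}.png",cv2.resize(o,None,fx=f,fy=f,interpolation=cv2.INTER_CUBIC)); return im
def balls(im):
    m=cv2.inRange(cv2.cvtColor(im,cv2.COLOR_BGR2HSV),(3,110,60),(14,220,255)); return m
E
python3 - <<'E'
from h import *
S,R=rot(tum[2]); p=W(tum,[-.0285,0,.128])[0]
print(ctrl.ik(p,R))
t=ctrl.current_tool_pos(); ctrl.move_l([t[0],t[1],.33])
ctrl.goto([p[0],p[1],.24],R); ctrl.move_l(p,.12,contact_N=10)
print(ctrl.current_tool_pos())
ctrl.command_gripper(0.0); print("grip",ctrl.current_grip_width()*91,ctrl.current_grasp_force(),ctrl.current_contact_force())
q=W(tum,[-.092,0,.128])[0]
print("stop",ctrl.move_l(q,.06,contact_N=14),ctrl.current_tool_pos(),(ctrl.current_tool_pos()-[tum[0],tum[1],0])@Rz(tum[2]))
ctrl.command_gripper(1.0)
t=ctrl.current_tool_pos(); ctrl.move_l([t[0],t[1],.26],.2)
ctrl.goto([.45,.1,.35],rot(.1)[1])
snap("open",(125,180,465,330),2.3); print(ctrl.current_t())
E
```

```text
[-3.16408705e+01  2.89098265e+01  9.19465002e+01 -2.54444375e-14
  5.91436733e+01 -3.14213324e+01]
[ 0.50673879 -0.24220424  0.12861596]
grip 23.175041403415047 29.99995529651642 [-0.26105162  0.41541985  0.32198697]
stop True [ 0.44855964 -0.24224295  0.12798102] [-0.08628838 -0.00046427  0.12798102]
10.375
```

View pics/open.png

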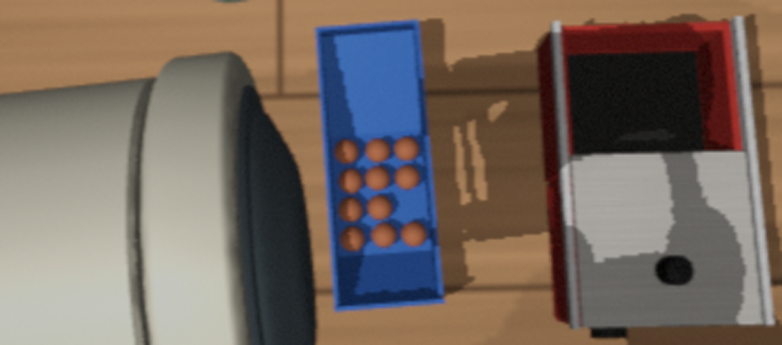

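The cover is fully open, with the knob at (674,270) in the crop. The arm hides the scoop, so I'll recheck its handle against the first picture and then grasp it.

```bash
cat >> h.py <<'E'
def yellow(im):
    m=cv2.inRange(cv2.cvtColor(im,cv2.COLOR_BGR2HSV),(22,110,60),(35,255,255)); M=cv2.moments(m,True)
    return np.array([M["m10"]/M["m00"],M["m01"]/M["m00"]]),cv2.minAreaRect(cv2.findNonZero(m)),M["m00"]
E
python3 - <<'E'
from h import *
ctrl.goto([.45,-.12,.36],rot(0)[1])
im=snap("pre"); y0=yellow(cv2.imread("pics/top0.png"));y1=yellow(im);print(y0,y1)
sh=(unproj(y1[0],.1)-unproj(y0[0],.1))[0];print("shift",sh)
sc=D["sc"]+[sh[0],sh[1],0]
if np.linalg.norm(sh)>.004: raise SystemExit
S,R=rot(sc[2]); p=W(sc,[OFF[0],0,.067])[0]
ctrl.goto([p[0],p[1],.24],R); print("touch",ctrl.move_l(p,.1,contact_N=8),ctrl.current_tool_pos(),p)
ctrl.command_gripper(0); print("grip mm",ctrl.current_grip_width()*91,ctrl.current_tool_pos(),ctrl.current_contact_force())
ctrl.move_l([p[0],p[1],.21],.12)
# level above tray, over its far slope
q,Rt=pose(tray,[.045,0,.13]); ctrl.move_l([q[0],q[1],.21],.2,ori=Rt)
print(ctrl.current_t(),ctrl.current_tool_pos(),ctrl.current_contact_force())
snap("held",(200,160,380,320),4)
E
```

```text
(array([160.98529412, 276.14705882]), ((203.10791015625, 219.91751098632812), (20.26105499267578, 164.2152862548828), 36.65610885620117), 204.0) (array([160.51470588, 276.79901961]), ((160.8529510498047, 276.9117736816406), (8.48874568939209, 26.92145538330078), 75.96376037597656), 204.0)
shift [-0.00127086  0.0008992   0.        ]
touch False [0.498591   0.25534725 0.06742361] [0.4983512  0.25523202 0.067     ]
grip mm 13.867305825140766 [0.49827448 0.25519917 0.06692311] [-0.61834895  0.50145694 -1.1127353 ]
18.7417 [ 6.24787020e-01 -3.38660662e-05  2.10033312e-01] [-0.27991111 -0.70586686 -0.97567631]
```

```bash
ls pics
```

```text
a.png
b.png
held.png
open.png
ov.png
pre.png
scene0.png
top0.png
```

Run:
```python
from h import *
t,r=snap("held_t"),snap("held_s",cam="scene")
p=ctrl.current_tool_pos();R=ctrl.current_eef_rot();S=np.c_[R[:,1],-np.cross(R[:,2]*-1,R[:,1])*-1,-R[:,2]]
L=np.array([[-38,40,0],[-38,-40,0],[15,-40,0],[15,40,0],[15,40,42],[15,-40,42],[-13,-22,100],[-13,22,100],[1,22,100],[1,-22,100]])/1000.
w=(L-OFF)@S.T+p; print(np.linalg.det(S))
q=proj(w,"scene")
c=q.mean(0).astype(int);b=(c[0]-60,c[1]-50,c[0]+60,c[1]+40)
o=cv2.resize(r[b[1]:b[3],b[0]:b[2]],None,fx=6,fy=6,interpolation=cv2.INTER_CUBIC)
for k in q: cv2.circle(o,tuple(((k-[b[0],b[1]]+.5)*6).round().astype(int)),2,(0,255,0),-1)
cv2.imwrite("pics/held_o.png",o); print(b)
```

```text
0.9999999999999996
(np.int64(219), np.int64(136), np.int64(339), np.int64(226))
```

View pics/held_o.png

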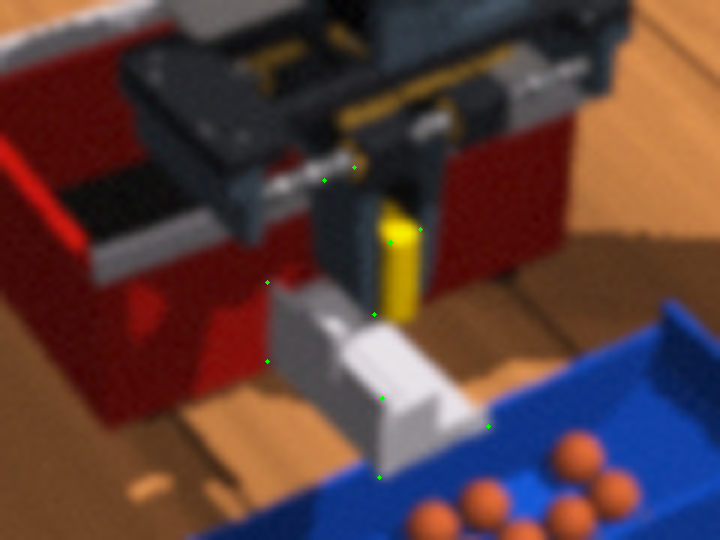

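The predicted green points sit within about 1 px of the scoop corners, for example (380,477) and (488,427), so the grasp offset is right. Now the first scoop.

```bash
cat >> h.py <<'E'
def go(nose,nd,vel,ref=tray,c=None,dy=0.):
    p,R=pose(ref,nose,nd,dy); return ctrl.move_l(p,vel,ori=R,contact_N=c)
def sweep(dy=0.,end=-.080):
    go([.052,0,.13],16,.2,dy=dy); r=[go([.052,0,.0105],16,.12,c=12,dy=dy)]
    r+=[go([.036,0,.0055],15,.08,c=30,dy=dy),go([-.016,0,.005],0,.1,c=30,dy=dy),go([end,0,.005],0,.12,c=35,dy=dy)]
    r+=[go([-.104,0,.0235],-20,.06,c=35,dy=dy)]
    print("contacts",r,ctrl.current_contact_force())
    go([-.095,0,.05],-18,.06,dy=dy); go([-.06,0,.165],-12,.15,dy=dy)
E
python3 - <<'E'
from h import *
ctrl.sleep(.0);sweep(); print(ctrl.current_t(),ctrl.current_contact_force())
snap("l1t",(240,170,340,320),4); snap("l1s",(190,110,390,270),4,"scene")
E
```

```text
contacts [False, False, False, False, False] [ 1.17385409 -0.61878116 -1.89941356]
24.3 [-1.1435552  -0.67257027 -2.27458197]
```

View pics/l1s.png

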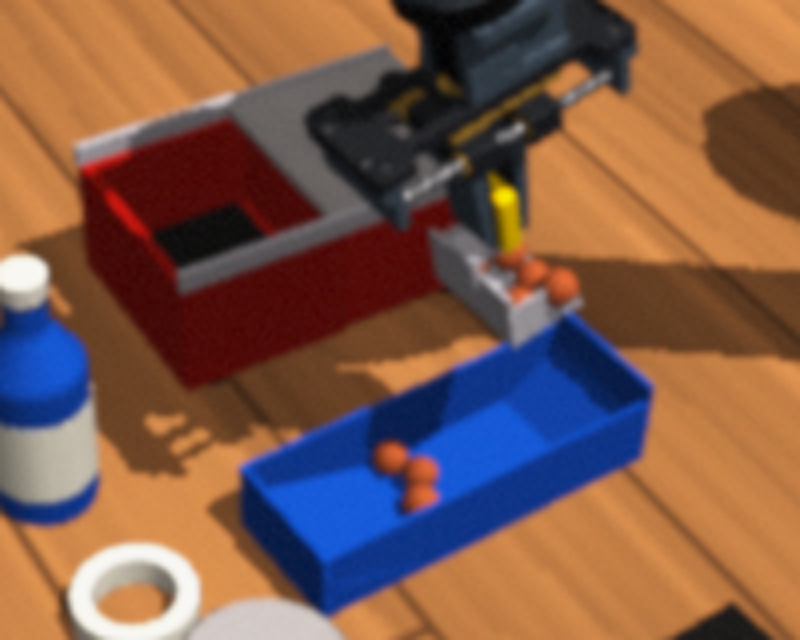

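The scoop carries about 8 balls, seen around (535,275). Three are left in the tray at (390,457), (422,470) and (420,497). Now pour.

```bash
cat >> h.py <<'E'
def pour():
    t=tum
    go([-.06,0,.185],-15,.12)
    go([.075,0,.185],-15,.16,ref=t)
    for nd,v in((0,.1),(25,.08),(40,.06),(52,.05)): go([.08,0,.14 if nd<30 else .13],nd,v,ref=t)
    ctrl.sleep(.5)
    go([.08,0,.14],56,.05,ref=t); ctrl.sleep(.3)
    go([.08,0,.14],30,.12,ref=t); go([.075,0,.185],0,.15,ref=t)
E
python3 - <<'E'
from h import *
for x in ([.08,0,.14],56),([.08,0,.13],52): print(ctrl.ik(*pose(tum,*x)))
pour(); go([.052,0,.18],16,.2); print(ctrl.current_t(),ctrl.current_contact_force())
snap("p1s",(190,110,390,270),4,"scene"); snap("p1t")
E
```

```text
[ -49.05427937   26.9945413   121.53782032  105.53896665   40.37510087
 -142.65226709]
[ -46.93954194   25.93196059  118.9208587    98.65372385   35.47077031
 -133.76108974]
34.7583 [ 0.31655888  0.39204239 -1.25605091]
```

View pics/p1s.png

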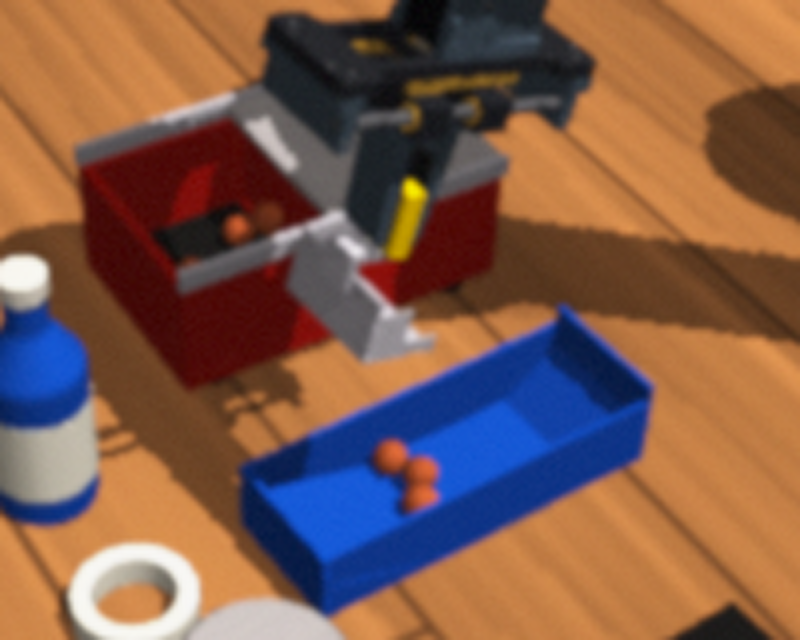

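Run:
```python
import cv2
im=cv2.imread("pics/p1t.png");cv2.imwrite("pics/p1c.png",cv2.resize(im[175:335,245:465],None,fx=3.6,fy=3.6,interpolation=2))
```

```text
(no output)
```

View pics/p1c.png

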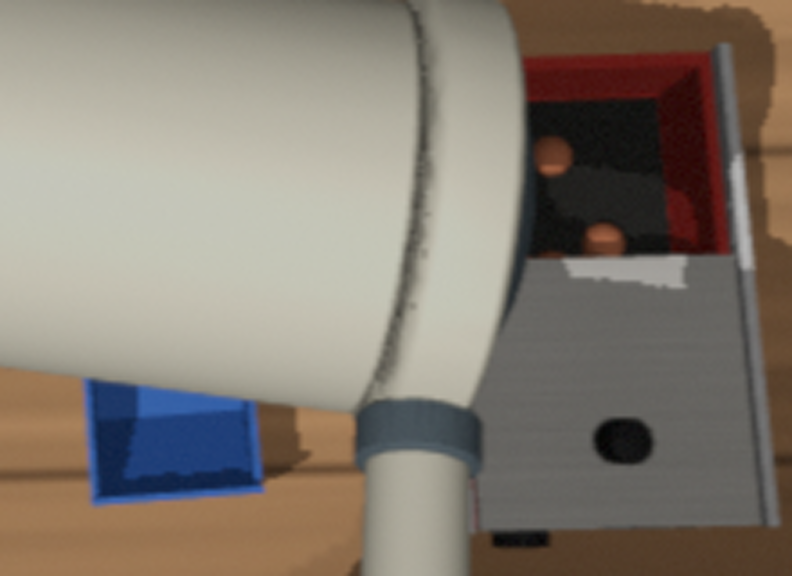

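Run:
```python
from h import *
px=(np.array([(391,457),(423,471),(420,498)])+.5)/4-.5+[190,110]
for z in(.016,.018): print(((unproj(px,z,"scene")-[tray[0],tray[1],0])@Rz(tray[2])).round(4))
print(ctrl.current_q(),ctrl.current_tool_pos())
```

```text
[[ 0.0255 -0.0305  0.016 ]
 [ 0.0152 -0.0082  0.016 ]
 [ 0.0312  0.0107  0.016 ]]
[[ 0.0267 -0.0289  0.018 ]
 [ 0.0164 -0.0067  0.018 ]
 [ 0.0324  0.0122  0.018 ]]
[ -7.4579275   18.27903393  90.42666342   3.48368709  55.60328976
 -12.07908856] [ 0.61389611 -0.00242077  0.24932305]
```

```bash
sed -i 's/go(\[.052,0,.13\],16,.2,dy=dy); r=\[go(\[.052,0,.0105\]/go([.063,0,.13],16,.2,dy=dy); r=[go([.063,0,.0135]/' h.py
python3 - <<'E'
from h import *
sweep(); print(ctrl.current_t(),ctrl.current_contact_force())
snap("l2s",(190,110,390,270),4,"scene"); snap("l2t")
E
```

```text
contacts [False, False, False, False, False] [ 0.11050918  0.2744807  -2.73978656]
40.25 [-1.0541104   0.17295206 -2.26162494]
```

View pics/l2s.png

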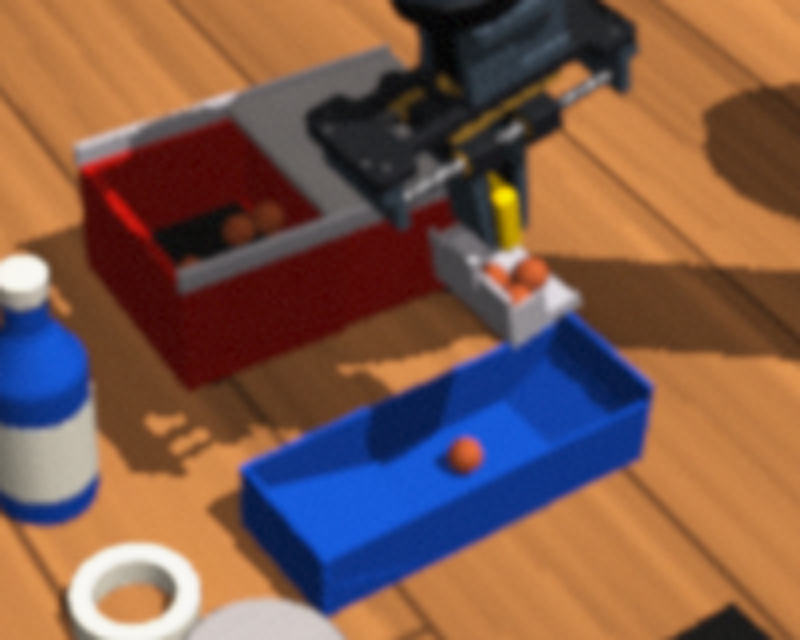

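The scoop holds three balls at about (510,280), and one remains in the tray at (465,455). I'll pour these, then sweep again.

Run:
```python
from h import *
pour(); sweep(); print(ctrl.current_t(),ctrl.current_contact_force())
snap("l3s",(190,110,390,270),4,"scene"); snap("l3t")
```

```text
contacts [False, False, False, False, False] [ 0.19242265  0.56501927 -1.17515214]
55.7167 [-0.5831475   0.42920099 -2.03131021]
```

View pics/l3s.png

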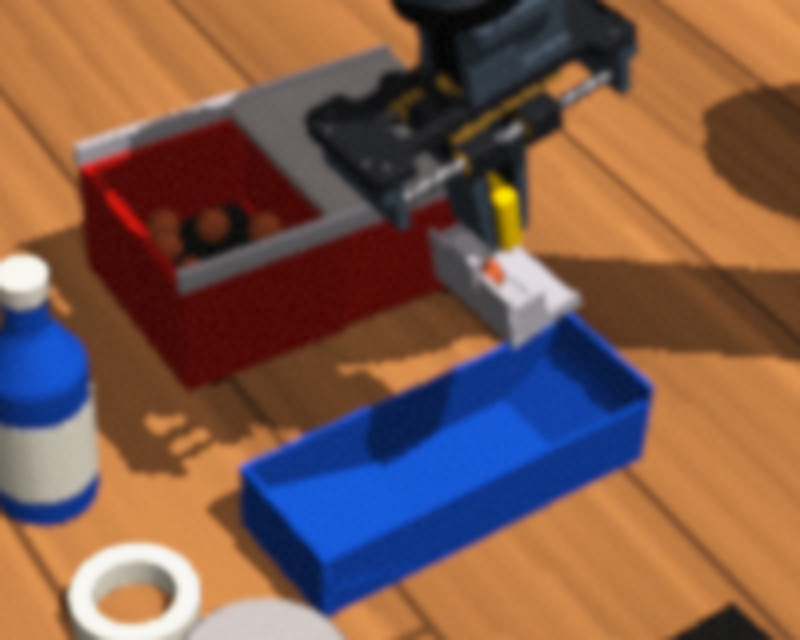

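The last ball is in the scoop at (492,270) and the tray is empty. I'll pour it, place the scoop on the mat and check the count.

Run:
```python
from h import *
pour()
go([-.038,0,.19],0,.25,ref=mat); im=snap("cnt"); print(ctrl.current_t())
go([-.038,0,.02],0,.15,ref=mat); print(go([-.038,0,.0025],0,.03,ref=mat,c=5),ctrl.current_tool_pos())
ctrl.command_gripper(.4); t=ctrl.current_tool_pos(); ctrl.move_l([t[0],t[1],.2],.12)
ctrl.goto([.42,0,.36],rot(0)[1]); im2=snap("cnt2"); print(ctrl.current_t(),yellow(im2))
o=np.hstack([cv2.resize(im2[185:330,350:465],(440,555),interpolation=2),cv2.resize(im2[220:315,125:220],(360,555),interpolation=2)])
cv2.imwrite("pics/cc.png",o)
```

```text
67.075
True [0.52164301 0.25909078 0.06640714]
71.975 (array([154.54054054, 264.56756757]), ((198.7593994140625, 211.24923706054688), (12.396477699279785, 155.03237915039062), 40.14690399169922), 111.0)
```

View pics/cc.png

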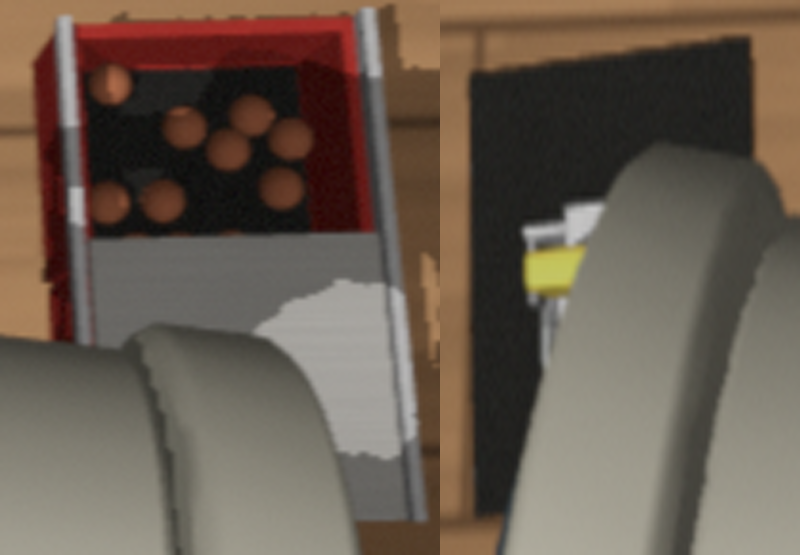

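Run:
```python
from h import *
ctrl.goto([.45,-.12,.36],rot(0)[1]); b=snap("B")
ctrl.goto([.45,.1,.35],rot(.1)[1]); a=snap("A"); print(ctrl.current_t())
o=np.full((590,800,3),0,np.uint8)
o[:330,:]=cv2.resize(a[180:330,255:465],(462,330),interpolation=2) if False else 0
t=cv2.resize(a[170:325,225:460],(515,340),interpolation=2); o[:340,:515]=t
m=cv2.resize(b[220:315,125:220],(285,285),interpolation=2); o[:285,515:]=m
u=cv2.resize(a[188:250,358:460],(400,245),interpolation=2); o[342:587,:400]=np.clip(u*1.6,0,255)
w=cv2.resize(a[60:330,100:500],(390,245)); o[342:587,405:795]=w
cv2.imwrite("pics/comp.png",o)
```

```text
73.5167
```

View pics/comp.png

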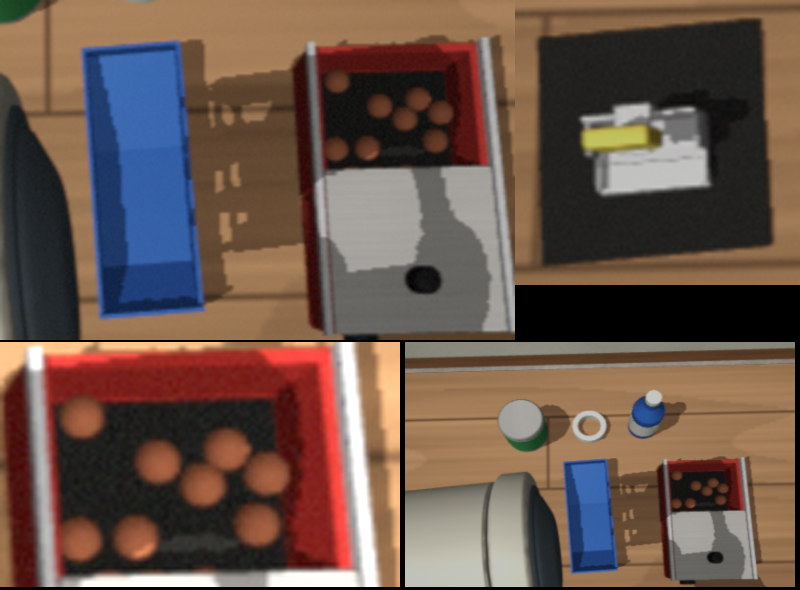

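The tray is empty, no ball is visible on the bench, and the scoop is empty and centred on its mat. I see 8 balls in the tub, plus slivers at the cover's edge. I'll check those slivers numerically.

Run:
```python
from h import *
for f in("A","B","cnt","cnt2"):
    im=cv2.imread(f"pics/{f}.png").astype(int)
    L=W(tum,np.array([[.0135,y,.118] for y in np.linspace(.068,-.068,69)]))
    q=proj(L); s=[]
    for k in q:
        c,r=int(round(k[0])),int(round(k[1]))
        v=max(im[r+d,c,2]-im[r+d,c,0] for d in(-1,0)); s.append(v)
    print(f,*s)
# bench search in scene view: orange differing from first picture
n=snap("S",cam="scene").astype(int);o=cv2.imread("pics/scene0.png").astype(int)
```

```text
A 4 3 5 5 5 10 13 17 24 26 26 22 15 8 4 3 5 7 13 19 20 20 18 16 8 5 5 4 4 5 8 14 21 27 29 28 19 14 8 4 4 4 3 4 3 5 4 5 5 6 6 6 5 6 11 17 16 15 16 16 17 16 16 17 37 41 51 92 111
B -12 -14 -13 -14 -13 -14 -14 -15 -15 -16 -16 -17 -19 -18 -17 -11 -12 -16 -18 -18 -16 -4 8 13 13 15 15 17 17 18 18 18 18 17 18 18 18 18 19 18 18 18 18 18 18 18 18 18 18 19 18 18 18 19 18 18 18 18 18 18 18 18 18 18 17 18 18 17 16
cnt 7 8 6 6 6 11 14 19 27 28 28 25 16 9 5 4 4 7 15 20 22 21 22 17 11 5 5 6 5 6 8 16 23 30 32 28 22 17 10 6 6 6 7 7 7 7 8 7 7 7 7 7 7 8 14 20 20 19 18 18 18 18 19 21 44 47 59 103 122
cnt2 4 4 2 3 7 8 12 22 27 29 30 29 18 7 2 4 2 7 18 24 26 27 27 21 11 4 5 3 1 3 7 15 22 25 30 27 20 15 8 3 3 4 3 4 4 4 5 4 5 6 4 4 4 5 17 23 25 23 22 23 22 24 23 23 36 37 42 61 74
```

Three separate slivers about 24 mm apart plus the 8 visible make 11, so every ball is in. Now I'll close the cover.

Run:
```python
from h import *
S,R=rot(tum[2]); p=W(tum,[-.086,0,.128])[0]
ctrl.command_gripper(1.0); ctrl.goto([p[0],p[1],.26],R); ctrl.move_l(p,.12,contact_N=10)
ctrl.command_gripper(0.0); print("grip",ctrl.current_grip_width()*91)
L=lambda:((ctrl.current_tool_pos()-[tum[0],tum[1],0])@Rz(tum[2])).round(4)
x0=L(); print(x0)
q=W(tum,[x0[0]+.119,0,.128])[0]
print("stop",ctrl.move_l(q,.08,contact_N=25),L(),ctrl.current_contact_force())
ctrl.sleep(.3); ctrl.command_gripper(1.0)
t=ctrl.current_tool_pos(); ctrl.move_l([t[0],t[1],.28],.2)
ctrl.goto([.42,-.0,.38],R)
a=snap("F"); m=snap("Fs",cam="scene")
g=cv2.cvtColor(a,cv2.COLOR_BGR2GRAY)
for x in(.020,.026,.030,.034,.04): pass
# dark blob on cover -> knob
q=proj(W(tum,[[.03,0,.153]]))[0];print("expected knob",q)
r=g[int(q[1])-25:int(q[1])+40,int(q[0])-15:int(q[0])+16]; ys,xs=np.where(r<45); print("dark centroid",xs.mean()+int(q[0])-15,ys.mean()+int(q[1])-25,len(xs))
far=proj(W(tum,[[.128,0.03,.118],[.013,.03,.118]]));print(far,[g[int(far[0][1])+k,int(far[0][0])] for k in range(-4,5)])
print(ctrl.current_t())
```

```text
grip 23.487406974260917
[-0.086  0.     0.128]
stop True [0.0288 0.0009 0.1279] [-4.07536098e+00 -8.65298572e-03  1.07027127e+01]
expected knob [414.78131398 235.15956256]
dark centroid 412.5350318471338 236.99363057324842 157
[[391.097829   189.70735435]
 [394.99360613 246.55567295]] [np.uint8(125), np.uint8(126), np.uint8(125), np.uint8(122), np.uint8(94), np.uint8(134), np.uint8(152), np.uint8(155), np.uint8(158)]
83.0333
```

Run:
```python
from h import *
ctrl.goto([.45,-.12,.36],rot(0)[1]); c=snap("C"); b=cv2.imread("pics/B.png")
r=slice(220,315),slice(125,220); z=np.zeros_like
def Y(i): o=np.zeros_like(i); o[r]=i[r]; return yellow(o)
print(Y(b),Y(c)); u=Y(c)[0]; s=unproj(u,.100)[0]
print("handle in mat", ((s-[mat[0],mat[1],0])@Rz(mat[2])).round(4), "diff",np.abs(c[r].astype(int)-b[r]).mean(),ctrl.current_t())
```

```text
(array([159.05154639, 265.58247423]), ((159.44029235839844, 265.6040344238281), (8.181838035583496, 25.2772216796875), 86.18592071533203), 194.0) (array([159.05154639, 265.58247423]), ((159.44029235839844, 265.6040344238281), (8.181838035583496, 25.2772216796875), 86.18592071533203), 194.0)
handle in mat [-0.0061 -0.0018  0.1   ] diff 1.1857433056325024 83.65
```

The scoop is unmoved and centred, and the cover is shut (115 mm travel from the open stop). I'll hand it in.

```bash
python3 -c "
from bench import ctrl
print(ctrl.sign_off())"
```

```text
the job is handed in; nothing more can be done
None
```

The job is handed in, with no verdict returned: all 11 balls are in the tub, the cover is shut, and the scoop stands upright and empty, centred on its mat; the bystanders were never touched.

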